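# Start a batch of encaustic medium: tip in the resin, then find the full tin of wax by feel

## Robot

A 6-joint arm with a two-finger parallel gripper is mounted at the origin on a cart in front of the work surface, level with it; the furniture and walls round the work are solid. World frame = base frame: x ahead of the robot, y to its left, z up, the work surface at z = 0. Lengths are in m, angles in rad, forces in N, time in s.
With the tool pointing down it reaches from about 0.35 to 0.975 m from the base axis. Payload 7.1 kg.
Tool frame: the origin (TCP) lies midway between the tips of the shut fingers; the grasp point (between the pads) lies 19 mm behind it; z points along the fingers, y is the line along which they close (so a half turn about z gives the same grasp; the last joint's range is limited). The gripper opens to 88 mm and grips with 3 to 60 N. Pads are 20 mm wide; open, the fingers measure 115 mm over their backs; the gripper's body (75 mm by 178 mm) begins 61 mm behind the grasp point.
Start: joints at [1.094, 0.423, 1.63, -0, 1.089, -0.019], TCP at [0.276, 0.561, 0.223] pointing down, gripper open.
Joint ranges: [-3, 3], [-0.9, 2.11], [0.09, 2.58], [-1.31, 4.45], [0.11, 2.69], [-2.54, 2.54]. Speed limits (rad/s): [2.39, 2.39, 3.01, 3.14, 3.14, 3.14].

## Interface

Orientations are given as a unit quaternion [w, x, y, z].
In Python, from station import move_pose, movel, movej, command_gripper, wait, inverse_kinematics, read_camera, camera_info, MotionError, job_done, get_time, get_joint_pos, get_qvel, get_effort, get_tcp_pos, get_ee_rot, get_ft_force, get_ft_torque, get_grip_width, get_finger_force gives the robot as it stands. Calls block until the motion is done:
- move_pose(position, orientation): joint-space move of the TCP to a pose.
- movel(position, frame=None, v=0.15, until_force=None): straight line of the TCP; frame=None keeps the orientation; v is the mean speed in m/s. With until_force (N) it stops when the force on the tool has changed by that much, and returns True; else False.
- movej(angles): joint-space move.
- command_gripper(opening): opening from 0.0 (shut) to 1.0 (fully open); the grip force is fixed at half the most; returns when the fingers have stopped.
- wait(seconds).
- inverse_kinematics(position, orientation): joint angles nearest the present ones, or None.
- read_camera(name): name is "side" or "top" or "wrist"; returns the picture (400x640x3 uint8, red, green, blue); there is no depth.
- camera_info(name): a dict with "intrinsics" (3x3 intrinsics, pixels), "T" (4x4, takes a point from camera to world coordinates); the wrist camera has in their place "tool_from_camera" (4x4, takes a point from camera to tool coordinates, whose origin is the TCP and whose axes are the flange's). Camera axes: x right, y up, looking along -z (the intrinsics and any distortion apply to the point x, -y, -z); pixel columns grow to the right and rows downward; lengths in m; the calibration is good to about 2 mm. A picture is of the moment at which its call begins: read the wrist's pose just before it. camera_info takes no time and is no camera call.
A pose or a line that the arm cannot do raises MotionError and nothing moves.
- job_done(): hands the job in; it is judged then, once.
Readings, each from a call of its own:
- get_time(): time.
- get_joint_pos(): joint angles.
- get_qvel(): joint speeds.
- get_effort(): joint torques, N m.
- get_tcp_pos(): TCP position.
- get_ee_rot(): TCP orientation.
- get_ft_force(): force on the tool from outside, world axes, zero at the start.
- get_ft_torque(): the same for the moment, N m.
- get_grip_width(): opening from 0.0 (shut) to 1.0 (fully open).
- get_finger_force(): force on a finger pad.
Only numpy, scipy, OpenCV 4.12 (cv2) and the standard library are available. Lean on these libraries where they do the work, as an engineer would, in place of code of your own. Each camera call takes 0.05 s, during which the arm holds its last target. There are 200 camera calls.

## Task

Start a batch of encaustic medium: take the small pan by its wooden handle, pour all five resin lumps into the glass bowl, and stand the empty pan upright on the table again. Then heft the three identical closed tins to find the full one (the other two are nearly empty), and finish holding the full tin still and upright in the gripper, at least 10 cm above the table; the two nearly empty tins must be left standing upright on the table, and the cork block where it lay.

Things in the scene. Friction and masses are not known exactly. Their poses are not given: they have to be found in the camera images.
- pan_grip (a point): the place to hold the pan: on the axis of its round wooden handle (13 to 15 mm thick, wooden from 56 to 140 mm from the pan's centre), 95 mm from the pan's centre and 55 mm above its underside. The frame's x axis points level along the handle from here towards the pan's centre, z points up out of the pan's mouth; the mouth's centre lies 13 mm lower than this point
- pan_mouth (a point): centre of the mouth of a small round steel pan (a melting pan with one straight wooden handle), 42 mm above its underside; 90 mm wide at the rim, 52 mm at the foot, with flaring sides (about 24 degrees off the axis), wall 2.5 mm, inner floor 3 mm up; about 0.18 kg empty. z is the pan's axis, pointing up out of the mouth; the handle leaves along -x. Five amber resin lumps lie loose in it
- mixing_bowl: loose round glass bowl, 151 mm over its rim and 62 mm tall, hollow: opening about 105 mm wide at the top inside a broad flange, narrowing to about 52 mm at the floor 10 mm up; 0.42 kg. Origin at the centre of its underside, z up
- lump_1_centre (a point): centre of one of five angular lumps of amber resin, each about 18 mm across and 12 g, lying loose in the pan at the start; axes turn with the lump. The lumps slide on the polished pan down a slope steeper than about 25 degrees
- lump_2_centre (a point): centre of one of five angular lumps of amber resin, each about 18 mm across and 12 g, lying loose in the pan at the start; axes turn with the lump. The lumps slide on the polished pan down a slope steeper than about 25 degrees
- lump_3_centre (a point): centre of one of five angular lumps of amber resin, each about 18 mm across and 12 g, lying loose in the pan at the start; axes turn with the lump. The lumps slide on the polished pan down a slope steeper than about 25 degrees
- lump_4_centre (a point): centre of one of five angular lumps of amber resin, each about 18 mm across and 12 g, lying loose in the pan at the start; axes turn with the lump. The lumps slide on the polished pan down a slope steeper than about 25 degrees
- lump_5_centre (a point): centre of one of five angular lumps of amber resin, each about 18 mm across and 12 g, lying loose in the pan at the start; axes turn with the lump. The lumps slide on the polished pan down a slope steeper than about 25 degrees
- tin_a_centre (a point): one of three identical closed upright round tins, bare steel with a plain pale band, 60 mm in diameter and 85 mm tall, flat lid fixed on, anywhere on the right half of the table. One tin (about 0.38 to 0.54 kg) is full, the other two (about 0.12 to 0.17 kg) are nearly empty; which is which changes every time and does not show. The contents are a solid cake lying inside. This point is the tin's centre, 42 mm above its underside; z is the tin's axis, pointing up
- tin_b_centre (a point): one of three identical closed upright round tins, bare steel with a plain pale band, 60 mm in diameter and 85 mm tall, flat lid fixed on, anywhere on the right half of the table. One tin (about 0.38 to 0.54 kg) is full, the other two (about 0.12 to 0.17 kg) are nearly empty; which is which changes every time and does not show. The contents are a solid cake lying inside. This point is the tin's centre, 42 mm above its underside; z is the tin's axis, pointing up
- tin_c_centre (a point): one of three identical closed upright round tins, bare steel with a plain pale band, 60 mm in diameter and 85 mm tall, flat lid fixed on, anywhere on the right half of the table. One tin (about 0.38 to 0.54 kg) is full, the other two (about 0.12 to 0.17 kg) are nearly empty; which is which changes every time and does not show. The contents are a solid cake lying inside. This point is the tin's centre, 42 mm above its underside; z is the tin's axis, pointing up
- cork_centre (a point): bystander: centre of a loose cork sanding block, 40 x 70 x 24 mm, lying flat among the tins, long side along y
- worktable: the fixed wooden worktable; its top is the plane z = 0 and reaches about from x = 0.20 to 0.76 and from y = -0.68 to 0.58. Origin on the floor
Not all that is in view belongs to the job. What is shaped like the part that bears tin_a_centre but orange is not meant.

How it is judged:
By the outcome, as a careful person would: the job done as asked, in the order asked, and still so for the second after the job is handed in, while the arm keeps its last pose, push and grip.
It also fails if it takes over 72 s, if anything falls off the work surface, if the arm or the gripper's body presses on something with over 40 N, if the wrist force passes 120 N, or if a joint passes its speed limit or range.

## Working session

There is one attempt and no reset: what is moved stays moved. The work goes in short steps, each a Python script; the robot and the scene stay as the last script left them, time stands still between calls to the robot, and variables do not carry over. Pictures are saved under pics/ and viewed, at most 10 in all, crops included, and the job is handed in when it is done.

```bash
mkdir -p pics
cat > h.py <<'E'
import numpy as np, cv2
from station import *
def save(n,f,crop=None,s=1):
    im=read_camera(n)[:,:,::-1]
    if crop: im=im[crop[1]:crop[3],crop[0]:crop[2]]
    cv2.imwrite('pics/'+f,cv2.resize(im,None,fx=s,fy=s,interpolation=cv2.INTER_CUBIC))
def px2w(n,u,v,z):
    c=camera_info(n);K=np.array(c['intrinsics']);T=np.array(c['T'])
    d=np.linalg.inv(K)@[u,v,1];d=T[:3,:3]@(d*[1,-1,-1]);o=T[:3,3]
    return o+d*(z-o[2])/d[2]
def w2px(n,p):
    c=camera_info(n);K=np.array(c['intrinsics']);T=np.array(c['T'])
    q=T[:3,:3].T@(np.array(p)-T[:3,3]);q=K@(q*[1,-1,-1]);return q[:2]/q[2]
E
python3 - <<'E'
from h import *
print(get_time(),get_ee_rot())
for n in('top','side','wrist'):print(n,camera_info(n))
save('top','top0.png',s=1.25);save('side','side0.png',s=1.25)
E
```

```text
0.0 [-1.93401526e-04  2.26902058e-01  9.73917279e-01 -7.43635236e-04]
top {'intrinsics': array([[397.03935463,   0.        , 325.7363377 ],
       [  0.        , 397.03935463, 202.79078689],
       [  0.        ,   0.        ,   1.        ]]), 'T': array([[-0.02422672,  0.98274232, -0.18338647,  0.26595006],
       [-0.9996797 , -0.02515781, -0.00275202, -0.12280879],
       [-0.00731813,  0.18326106,  0.98303704,  1.01561538],
       [ 0.        ,  0.        ,  0.        ,  1.        ]])}
side {'intrinsics': array([[367.63583551,   0.        , 320.6901161 ],
       [  0.        , 367.63583551, 200.73515356],
       [  0.        ,   0.        ,   1.        ]]), 'T': array([[ 0.99138588,  0.08226453, -0.10191462,  0.34655747],
       [-0.12906835,  0.48139687, -0.86694776, -1.3633788 ],
       [-0.02225767,  0.87263371,  0.48786781,  0.42562221],
       [ 0.        ,  0.        ,  0.        ,  1.        ]])}
wrist {'intrinsics': array([[359.04084748,   0.        , 316.66689846],
       [  0.        , 359.04084748, 195.50680293],
       [  0.        ,   0.        ,   1.        ]]), 'tool_from_camera': array([[ 3.99387643e-04,  9.68548220e-01,  2.48825612e-01,
         6.90881709e-02],
       [ 9.99999865e-01, -4.69602728e-04,  2.22827933e-04,
        -9.37465039e-04],
       [ 3.32668784e-04,  2.48825490e-01, -9.68548277e-01,
        -1.62499941e-01],
       [ 0.00000000e+00,  0.00000000e+00,  0.00000000e+00,
         1.00000000e+00]])}
```

View pics/top0.png

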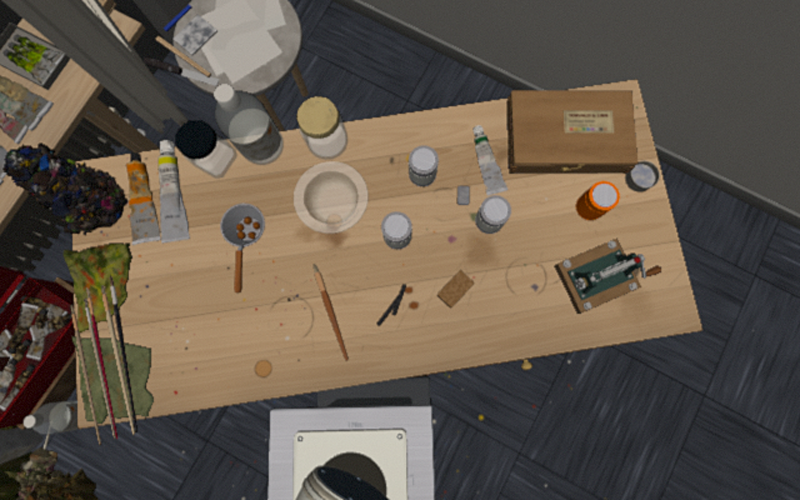

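View pics/side0.png

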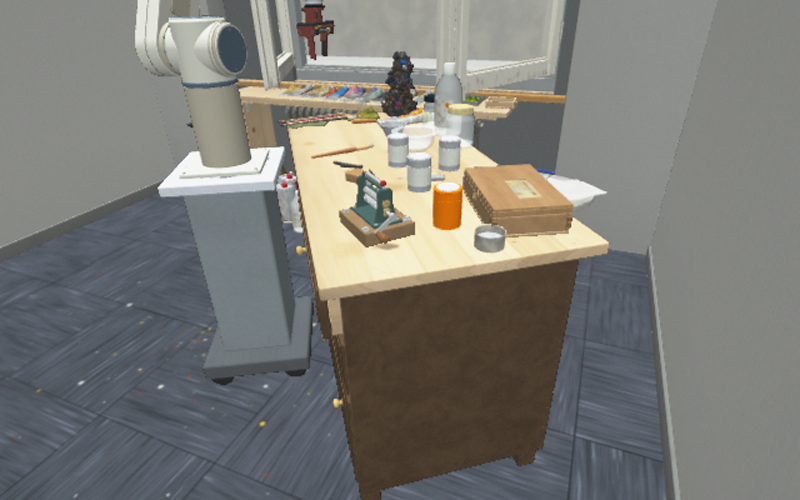

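The top view shows the pan at about (243,225), with its handle end at (238,290). The bowl is at (331,197), the tin lids at (423,158), (397,222) and (493,207), and the cork at (456,289). The orange tin near (600,195) is the decoy. I'll enlarge this area to read positions more closely.

Run:
```python
from h import *
save('top','c1.png',(165,105,305,245),4); save('top','c2.png',(295,105,435,255),4)
```

```text
(no output)
```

View pics/c1.png

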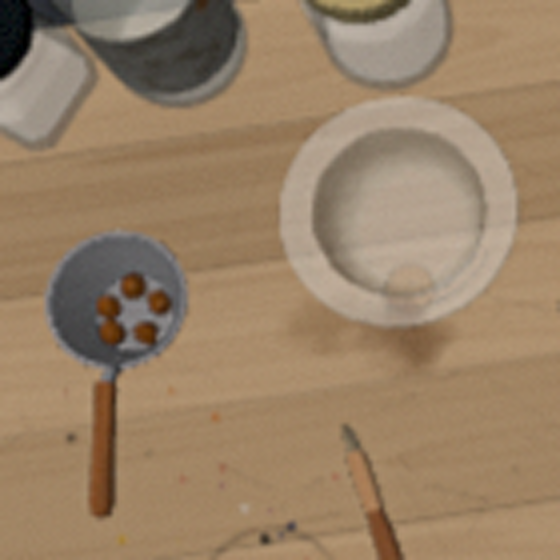

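View pics/c2.png

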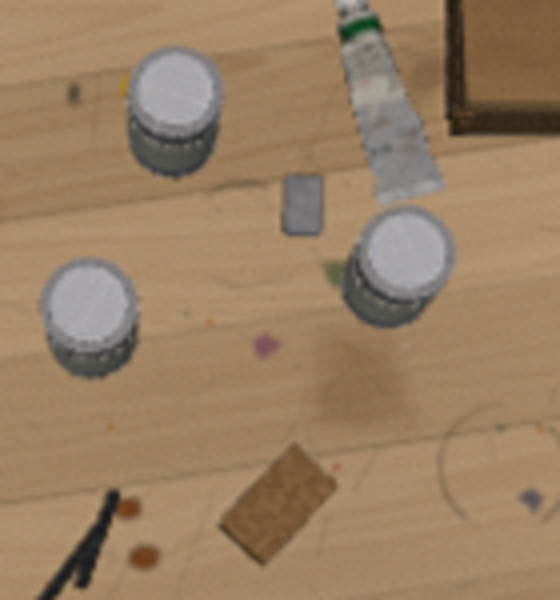

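The crops give the pan mouth centre at c1 (117.5,299.5), the wooden handle running from (104,382) to (100,514), and the bowl rim centre at (398,211). In c2 the lid centres are (175,92), (90,305) and (406,252), and the cork is at about (278,505).

Run:
```python
from h import *
a=lambda u,v:(165+u/4-.4,105+v/4-.4)
b=lambda u,v:(295+u/4-.4,105+v/4-.4)
m=px2w('top',*a(117.5,299.5),.042);print('mouth',m,'width',np.linalg.norm(px2w('top',*a(48,299),.042)-px2w('top',*a(187,299),.042)))
for p in((104,382),(100,514)):
  q=px2w('top',*a(*p),.06);print('handle',q,np.linalg.norm((q-m)[:2]),np.degrees(np.arctan2(*(q-m)[1::-1])))
print('bowl',px2w('top',*a(398,211),.062),np.linalg.norm(px2w('top',*a(280,211),.062)-px2w('top',*a(517,211),.062)))
for p in((175,92),(90,305),(406,252)):
  q=px2w('top',*b(*p),.085);print('tin',q,np.hypot(*q[:2]),'side px',w2px('side',q)*1.25)
print('cork',px2w('top',*b(278,505),.024))
```

```text
mouth [0.51605522 0.21151334 0.042     ] width 0.08809070347715171
handle [0.45944592 0.21173082 0.06      ] 0.056609716193653875 179.7798748700821
handle [0.37805887 0.21104185 0.06      ] 0.13799714814483394 -179.80424107568805
bowl [0.56329167 0.03107424 0.062     ] 0.1482728437156706
tin [ 0.62770037 -0.15594123  0.085     ] 0.6467808154350319 side px [449.14847539 137.238512  ]
tin [ 0.49385214 -0.10070302  0.085     ] 0.5040149184913894 side px [397.48983101 134.67814492]
tin [ 0.52184177 -0.29261274  0.085     ] 0.5982817423349828 side px [418.69091657 154.80573232]
cork [ 0.37697537 -0.21440299  0.024     ]
```

```bash
cat >> h.py <<'E'
from scipy.spatial.transform import Rotation as R
def tilt(a,s=1,yaw=0):
    """tool z=(0,sin a,-cos a) (deg), tool x = s*X, then yaw about world z"""
    a=np.radians(a);z=np.array([0,np.sin(a),-np.cos(a)]);x=np.array([s,0,0.]);y=np.cross(z,x)
    r=R.from_euler('z',yaw,degrees=True)*R.from_matrix(np.c_[x,y,z]);return r.as_quat(scalar_first=True)
def tcp(g,q,d=.019): return np.array(g)+d*R.from_quat(q,scalar_first=True).as_matrix()[:,2]
def go(g,q,v=.15,**k): return movel(list(tcp(g,q)),list(q),v=v,**k)
PAN=np.array([.516,.2115]);BOWL=np.array([.5633,.0311]);TINS=[(.6277,-.1559),(.4939,-.1007),(.5218,-.2926)]
D=.085
E
python3 - <<'E'
from h import *
for s in(1,-1):
  for a0 in(45,30):
    for nm,g,a in(('pre',(PAN[0]-D,PAN[1]-.1,.15),a0),('grip',(PAN[0]-D,PAN[1],.055),a0),('lift',(PAN[0]-D,PAN[1],.16),a0),('over',(BOWL[0]-D,BOWL[1],.16),a0),('p60',(BOWL[0]-D,BOWL[1],.15),a0-60),('p120',(BOWL[0]-D,BOWL[1],.145),a0-120)):
      q=tilt(a,s);j=inverse_kinematics(list(tcp(g,q)),list(q));print(s,a0,nm,None if j is None else np.round(j,2))
E
```

```text
1 45 pre [-0.24  0.48  2.13  0.93  1.02  0.62]
1 45 grip [-0.01  0.69  2.14  1.27  0.83  0.42]
1 45 lift [-0.01  0.45  2.14  1.08  0.93  0.71]
1 45 over [-0.37  0.52  1.98  0.81  1.15  0.66]
1 45 p60 [ 0.19  0.38  1.99 -0.35  0.85  2.01]
1 45 p120 None
1 30 pre [-0.11  0.37  2.13  0.73  0.85  0.92]
1 30 grip [0.13 0.59 2.14 1.04 0.61 0.77]
1 30 lift [0.13 0.36 2.12 0.79 0.77 1.08]
1 30 over [-0.26  0.42  2.    0.63  0.97  0.89]
1 30 p60 [ 0.33  0.46  1.97 -0.6   0.99  2.3 ]
1 30 p120 None
-1 45 pre [-0.24  0.48  2.13  0.93  1.02 -2.52]
-1 45 grip None
-1 45 lift [-0.01  0.45  2.14  1.08  0.93 -2.43]
-1 45 over [-0.37  0.52  1.98  0.81  1.15 -2.48]
-1 45 p60 [ 0.19  0.38  1.99 -0.35  0.85 -1.13]
-1 45 p120 [ 0.56  0.84  1.83 -0.96  1.57 -0.4 ]
-1 30 pre [-0.11  0.37  2.13  0.73  0.85 -2.23]
-1 30 grip [ 0.13  0.59  2.14  1.04  0.61 -2.37]
-1 30 lift [ 0.13  0.36  2.12  0.79  0.77 -2.06]
-1 30 over [-0.26  0.42  2.    0.63  0.97 -2.26]
-1 30 p60 [ 0.33  0.46  1.97 -0.6   0.99 -0.84]
-1 30 p120 [ 0.57  0.98  1.78 -1.03  1.77 -0.32]
```

```bash
cat >> h.py <<'E'
A0=32
GP=np.array([PAN[0]-D,PAN[1],.055])
E
python3 - <<'E'
from h import *
q=tilt(A0,-1); zt=R.from_quat(q,scalar_first=True).as_matrix()[:,2]
for a in(-28,-60,-85):
  qq=tilt(a,-1);print(a,inverse_kinematics(list(tcp((BOWL[0]-D,BOWL[1],.155),qq)),list(qq)))
move_pose(list(tcp(GP-.1*zt,q)),list(q));print(get_time())
command_gripper(.45)
go(GP,q,.12);print(get_time(),get_tcp_pos(),get_joint_pos())
save('wrist','w1.png');
command_gripper(0);print(get_grip_width(),get_finger_force(),get_ft_force())
go(GP+[0,0,.03],q,.06);wait(.2);print(get_time(),get_grip_width(),get_ft_force(),get_ft_torque())
save('side','s1.png',(270,60,430,180),5);save('top','t1.png',(165,105,305,245),4)
E
```

```text
-28 [ 0.31346024  0.43648938  1.96785396 -0.56741202  0.98081319 -0.87820976]
-60 [ 0.51255875  0.68381305  1.88029184 -0.87617571  1.38262553 -0.50558006]
-85 [ 0.56989482  0.9182362   1.80051573 -1.0107448   1.7123495  -0.35649329]
2.1167
3.9833 [0.43116132 0.22147622 0.03909982] [ 0.10500955  0.59646962  2.14313446  1.08178749  0.63962582 -2.43228707]
0.139780870267983 29.964005040843347 [0.91814455 0.60221005 2.08642312]
5.4333 0.14281859794143073 [ 0.92876767 -0.59300893 -2.29953929] [-0.37027553  0.11089701  0.00358332]
```

View pics/s1.png

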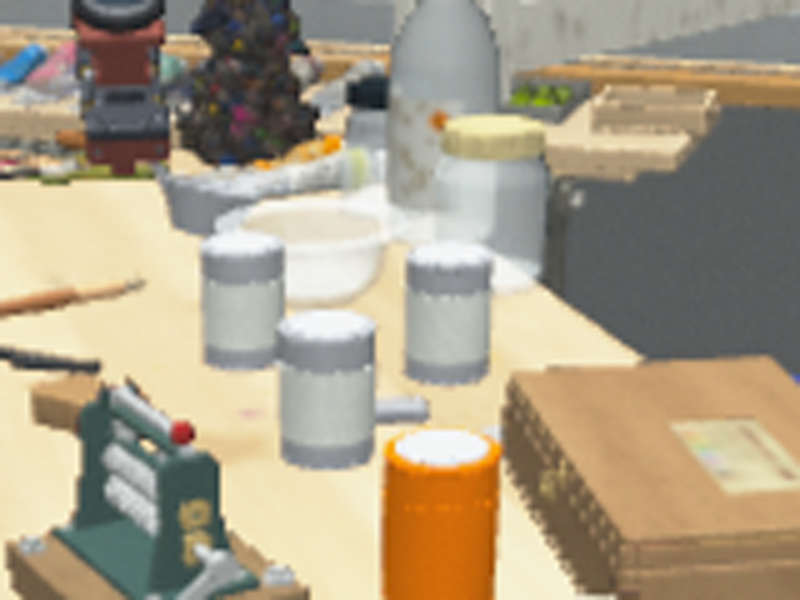

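View pics/t1.png

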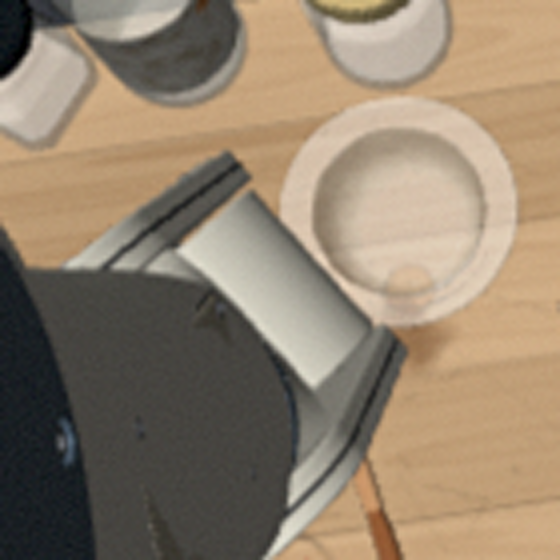

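The pan is clear of the table, hanging about level at left centre in s1, and the scale shows 2.3 N, which matches its weight. In t1 the bowl is undisturbed, so I'll pour.

Run:
```python
from h import *
q=tilt(A0,-1)
go(GP+[0,0,.125],q,.15)
P=np.array([BOWL[0]-D,BOWL[1],.165])
go(P,q,.15);print(get_time(),get_ft_force(),get_ft_torque())
save('top','t2.png',(165,105,305,245),4)
for a in(-3,-28,-58,-80,-86): go(P-[0,0,.01],tilt(a,-1),.12);print(a,get_time(),get_grip_width())
wait(.5);print(get_ft_force())
save('top','t3.png',(165,65,325,225),4);save('wrist','w3.png')
```

```text
7.7167 [ 0.02366491  0.09491219 -3.20706871] [-0.42807418  0.18117765  0.01448214]
-3 8.6917 0.1458866432622843
-28 9.3833 0.14686956475596757
-58 10.0583 0.13732663466982623
-80 10.5917 0.14072974246805534
-86 10.85 0.14289844706175767
[-0.1223494   0.21785633 -1.58813598]
```

View pics/t3.png

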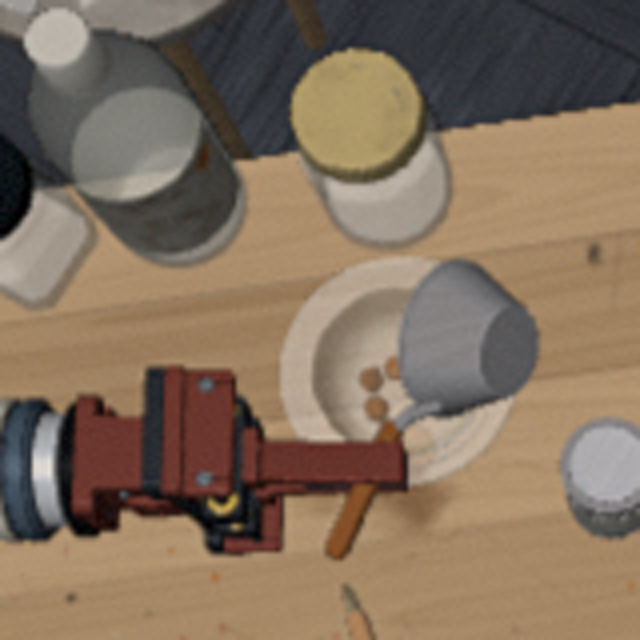

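The pan has tipped out over the bowl. It pivoted about 25° in the grip: the handle runs from (340,550) to (400,420). Three lumps show in the bowl, and the pan may be hiding the others. I'll correct the pivot with the tool, give a small shake, move up and aside, and count by colour.

Run:
```python
from h import *
P=np.array([BOWL[0]-D,BOWL[1],.155])
print(tilt(-86,-1,25), inverse_kinematics(list(tcp(P,tilt(-92,-1,25))),list(tilt(-92,-1,25))))
q=tilt(-90,-1,25)
go(P+[0,0,.03],q,.15)
go(P+[0,0,.07],q,.3);wait(.1);go(P+[0,0,.05],q,.4);wait(.2)
go(P+[0,-.055,.07],q,.2);wait(.2);print(get_time(),get_ft_force(),get_grip_width())
im=read_camera('top')[:,:,::-1];cv2.imwrite('pics/t4full.png',im)
cv2.imwrite('pics/t4.png',cv2.resize(im[65:225,165:325],None,fx=3.7,fy=3.7,interpolation=cv2.INTER_CUBIC))
```

```text
[ 0.14761146 -0.15829391  0.7140177  -0.66583228] NoneTraceback (most recent call last):
  File "<stdin>", line 5, in <module>
  File "h.py", line 20, in go
    def go(g,q,v=.15,**k): return movel(list(tcp(g,q)),list(q),v=v,**k)
                                  ~~~~~^^^^^^^^^^^^^^^^^^^^^^^^^^^^^^^^
station.MotionError: the arm cannot follow that straight line within its joint ranges
```

Run:
```python
from h import *
P=np.array([BOWL[0]-D,BOWL[1],.155]); q=tilt(-86,-1)
go(P+[0,0,.04],q,.3);go(P+[0,0,.02],q,.3);wait(.1)
go(P+[0,-.05,.06],q,.2);wait(.1);print(get_time(),get_ft_force(),get_grip_width())
im=read_camera('top')[:,:,::-1]
cv2.imwrite('pics/t4.png',cv2.resize(im[85:235,205:345],None,fx=4,fy=4,interpolation=cv2.INTER_CUBIC))
```

```text
12.65 [-0.29529201  0.51013994 -1.63464854] 0.1455126606227597
```

View pics/t4.png

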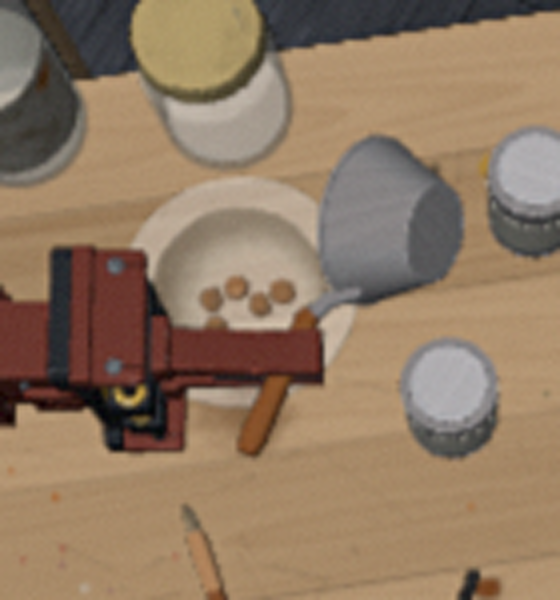

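All five lumps are in the bowl, at (210,298), (236,288), (282,291), (260,304) and (215,325). The handle is about 26° off the tool axis, so I'll search for a reachable level placing pose.

```bash
cat >> h.py <<'E'
def place_q(yaw,dl=26): 
    r=R.from_quat(tilt(A0,-1,yaw),scalar_first=True)*R.from_euler('y',-dl,degrees=True);return r.as_quat(scalar_first=True)
def gp(c,yaw,h): y=np.radians(yaw);return np.array([c[0]-D*np.cos(y),c[1]-D*np.sin(y),h])
E
python3 - <<'E'
from h import *
for c in((.516,.2115),(.5,.22),(.47,.24)):
  for yaw in range(-45,50,15):
    q=place_q(yaw);r=[]
    for h in(.055,.16,.22):
      j=inverse_kinematics(list(tcp(gp(c,yaw,h),q)),list(q));r.append(None if j is None else np.round(j,2))
    print(c,yaw,*r)
E
```

```text
(0.516, 0.2115) -45 [0.75 0.63 2.26 4.1  0.54 2.22] None [ 0.75  0.22  2.22 -1.3   0.45  1.24]
(0.516, 0.2115) -30 [0.61 0.63 2.36 3.52 0.56 2.44] [0.61 0.32 2.35 3.92 0.28 2.01] None
(0.516, 0.2115) -15 None None None
(0.516, 0.2115) 0 None None [ 0.2   0.13  2.34  1.42  0.4  -2.52]
(0.516, 0.2115) 15 None None None
(0.516, 0.2115) 30 None None None
(0.516, 0.2115) 45 None None None
(0.5, 0.22) -45 [0.79 0.63 2.27 4.14 0.55 2.22] None [ 0.79  0.21  2.23 -1.29  0.48  1.26]
(0.5, 0.22) -30 [0.66 0.63 2.37 3.57 0.58 2.44] [0.66 0.31 2.36 4.   0.3  1.97] None
(0.5, 0.22) -15 None None None
(0.5, 0.22) 0 None None [ 0.24  0.11  2.37  1.45  0.37 -2.53]
(0.5, 0.22) 15 None None None
(0.5, 0.22) 30 None None None
(0.5, 0.22) 45 None None None
(0.47, 0.24) -45 [0.89 0.63 2.28 4.24 0.58 2.21] None [ 0.89  0.21  2.24 -1.25  0.54  1.31]
(0.47, 0.24) -30 [0.77 0.63 2.39 3.68 0.6  2.43] [0.77 0.3  2.38 4.16 0.35 1.9 ] None
(0.47, 0.24) -15 [0.57 0.64 2.46 3.15 0.66 2.53] [0.57 0.27 2.45 3.16 0.28 2.52] None
(0.47, 0.24) 0 None None [ 0.33  0.08  2.41  1.54  0.31 -2.54]
(0.47, 0.24) 15 None None None
(0.47, 0.24) 30 None None None
(0.47, 0.24) 45 None None None
```

Run:
```python
from h import *
from scipy.optimize import brentq
P=np.array([BOWL[0]-D,BOWL[1],.245]); q=tilt(A0,-1)
for a in(-58,-28,2,A0): go(P,tilt(a,-1),.2)
xe=.431+D+.026-.0; f=lambda d:(D+.026)*np.sin(d)+.055*np.cos(d); fx=lambda d:(D+.026)*np.cos(d)-.055*np.sin(d)
go((xe-fx(np.radians(26)),.2115,.2),q,.2)
go((xe-fx(np.radians(26)),.2115,.125),q,.2)
f0=get_ft_force();wait(.1)
hit=go((xe-fx(np.radians(26)),.2115,.075),q,.04,until_force=2)
tp=get_tcp_pos();h=tp[2]+.019*np.cos(np.radians(A0));d=brentq(lambda d:f(d)-h,-.2,.8)
print(get_time(),hit,h,np.degrees(d),f0,get_ft_force())
x0=tp[0]+fx(d)
for dd in np.linspace(d,0,7)[1:]:
    go((x0-fx(dd),.2115,f(dd)),q,.06);print(np.round(get_ft_force(),1),end=' ')
print(get_time(),get_ft_torque(),get_grip_width(),get_tcp_pos())
save('wrist','w5.png',s=1.2)
```

```text
17.9333 True 0.08872614877270958 19.38609155896668 [-0.53699924 -0.32924046 -1.59316012] [1.17034949 1.02054821 0.09776634]
[-2.1  0.4  3. ] [-2.   0.8  3.2] [-2.1  1.2  2.2] [-1.   1.1  2.2] [-0.1  1.3  1.8] [0.  1.3 4. ] 19.5417 [ 0.34778725 -0.18021299  0.12629898] 0.146040427966026 [0.44116198 0.22162086 0.03900542]
```

View pics/w5.png

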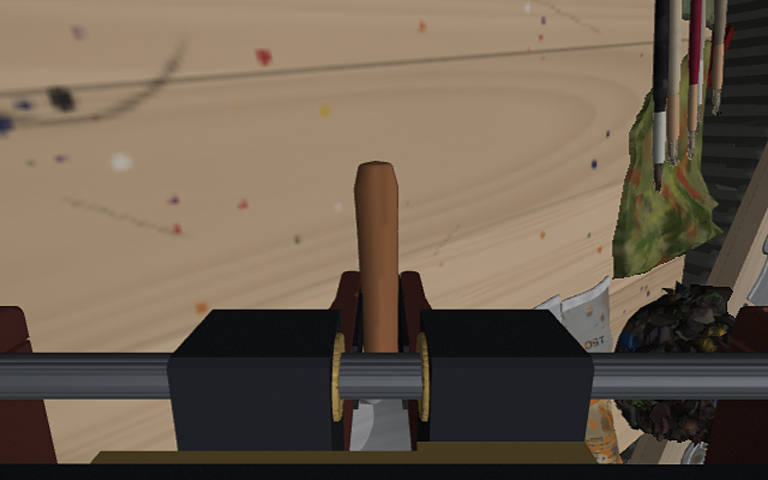

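The handle is lined up in the open view, and the force step (z up to 4 N) says the foot is down. I'll release, retract and check the pan.

Run:
```python
from h import *
q=tilt(A0,-1);zt=R.from_quat(q,scalar_first=True).as_matrix()[:,2];p=np.array(get_tcp_pos())
command_gripper(.45)
movel(list(p-.1*zt),v=.2)
qd=tilt(0,-1);B=TINS[1]
move_pose(list(tcp((*B,.2),qd)),list(qd));command_gripper(1.0);print(get_time(),get_joint_pos())
im=read_camera('top')[:,:,::-1]
cv2.imwrite('pics/t6.png',cv2.resize(im[105:245,165:345],None,fx=4,fy=4,interpolation=cv2.INTER_CUBIC))
```

```text
22.8 [-2.24785430e-01  3.04477696e-01  1.92754910e+00  2.52005092e-05
  9.09540314e-01 -1.79553769e+00]
```

View pics/t6.png

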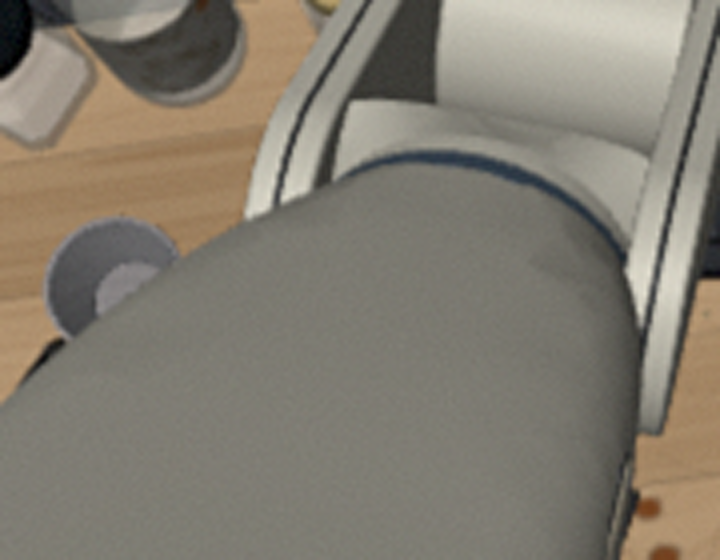

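The pan stands upright and empty, with its rim at about (112,285) and the floor seen face-on as at the start. Next I'll heft the tins.

```bash
cat >> h.py <<'E'
def fz(n=8):
    v=[]
    for _ in range(n): wait(.03);v.append(get_ft_force()[2])
    return np.mean(v)
def heft(c):
    qd=tilt(0,-1);H=.048
    if np.hypot(*(get_tcp_pos()[:2]-np.array(c)))>.01:
        go((get_tcp_pos()[0],get_tcp_pos()[1],.2),qd,.25); go((*c,.2),qd,.25)
    wait(.15);f0=fz()
    hit=go((*c,H),qd,.12,until_force=8)
    command_gripper(0);w=get_grip_width()*88
    go((*c,H+.05),qd,.08);wait(.3);m=(f0-fz())/9.81
    print(c,'hit',hit,'width',w,'mass',m,get_time(),get_tcp_pos());return m,w
def putdown(c):
    qd=tilt(0,-1);H=.048
    go((*c,H+.008),qd,.12);go((*c,H-.004),qd,.03,until_force=3);wait(.1)
    command_gripper(1.0);p=get_tcp_pos();go((*c,.2),qd,.2);print('down',p,get_time())
E
python3 - <<'E'
from h import *
m,w=heft(TINS[1])
E
```

```text
(0.4939, -0.1007) hit False width 58.010546978647106 mass 0.13283530084442205 26.6 [ 0.49386768 -0.10069541  0.07892127]
```

Run:
```python
from h import *
putdown(TINS[1])
m,w=heft(TINS[0])
```

```text
down [ 0.49395105 -0.10067879  0.02833104] 29.1167
(0.6277, -0.1559) hit False width 58.18450152939674 mass 0.09929419008282424 33.85 [ 0.6276649  -0.15586648  0.07891301]
```

Run:
```python
from h import *
putdown(TINS[0])
m,w=heft(TINS[2])
if m>.3:
    go((*TINS[2],.048+.15),tilt(0,-1),.1);wait(.5)
    print(get_tcp_pos(),get_grip_width()*88,fz(),get_time())
im=read_camera('top')[:,:,::-1];cv2.imwrite('pics/fin.png',im)
# upright check: compare each light tin's patch, pan and bowl patch with the first picture
a=cv2.resize(cv2.imread('pics/top0.png'),(640,400)).astype(int)
for n,p in(('A',(*TINS[0],.085)),('B',(*TINS[1],.085)),('cork',(.377,-.2144,.024)),('bowlrim',(*(BOWL+[.06,0]),.062))):
    u,v=w2px('top',p).astype(int);s=np.s_[v-8:v+9,u-8:u+9];print(n,np.abs(a[s]-im[s]).mean(),im[s].mean((0,1)),a[s].mean((0,1)))
```

```text
down [ 0.62758529 -0.15585783  0.02808174] 36.3667
(0.5218, -0.2926) hit False width 59.44713747264734 mass 0.4769748994073075 41.1917 [ 0.52176783 -0.29260372  0.07891562]
[ 0.5217839  -0.29258     0.17889178] 59.37552750556329 -4.7675444853660105 43.1083
A 7.100346020761246 [156.1799308  153.89965398 156.01384083] [162.96539792 160.57439446 162.78200692]
B 49.403690888119954 [109.55709343 115.76124567 117.70242215] [164.58477509 162.05536332 164.30795848]
cork 28.019607843137255 [110.37716263 118.97923875 120.9550173 ] [ 61.73702422  93.73356401 123.93079585]
bowlrim 5.966551326412918 [116.20761246 135.89965398 153.23875433] [121.41868512 141.93425606 159.89273356]
```

Run:
```python
from h import *
im=read_camera('side')[:,:,::-1]
a=cv2.resize(cv2.imread('pics/side0.png'),(640,400))
for n,p,r in(('A',(*TINS[0],.045),14),('B',(*TINS[1],.045),14),('cork',(.377,-.2144,.012),9)):
    u,v=w2px('side',p).astype(int);t=a[v-r:v+r+1,u-r:u+r+1];s=im[v-r-8:v+r+9,u-r-8:u+r+9]
    m=cv2.matchTemplate(s.copy(),t,cv2.TM_CCOEFF_NORMED);_,x,_,l=cv2.minMaxLoc(m);print(n,x,np.array(l)-8)
```

```text
A 0.9475323557853699 [0 0]
B 0.7760584354400635 [0 0]
cork 0.996534526348114 [0 0]
```

Run:
```python
from h import *
print(get_qvel(),get_time());print(job_done())
```

```text
[-0.00143679 -0.00079273 -0.00018163 -0.00055838  0.00170463  0.00035578] 43.2083
the job is handed in; nothing more can be done
None
```

I handed the job in at 43.2 s: all five lumps are in the bowl, the empty pan is upright, and tin C (about 0.48 kg, against roughly 0.13 and 0.10 kg) is held with its base about 15 cm up; a last side-camera comparison put the cork and both light tins where they started, though light tin B matched less strongly (0.78) and was probably partly hidden.

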